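# Feed a ball into the empty compartment of the parts turntable

## Task

One compartment of the parts turntable is still empty. Turn the turntable by its spokes until that empty compartment sits centred under the mouth of the chute and has come to rest, then draw the chute's slide gate open so that the steel ball rolls down into it, and push the gate fully shut again. Leave the empty compartment, now loaded, centred under the chute, do not touch the ball, and leave the other things on the bench where they are.

Things in the scene. Friction and masses are not known exactly. Their poses are not given: they have to be found in the camera images.
- axis (a point): foot of the turntable's vertical axis, on the bench top. Its frame is the feeder's: x points horizontally outwards along the chute's centre line (to the robot's left), y square to the chute, roughly towards the robot, z up. Bearing and chute are bolted to the bench
- chute_rear (a point): middle of the rear end of the chute's floor, 250 mm from the axis, 105 mm above the bench. The sheet-steel chute is a straight channel, 36 mm wide over its 22 mm high walls, falling at 14 degrees to its mouth 95 mm from the axis (floor 66 mm above the bench). Its legs and foot plate lie 170 to 280 mm from the axis
- mouth (a point): the index position: point 75 mm from the axis on the chute's centre line, 66 mm above the bench, just off the chute's lower end, where the ball drops
- turntable (a joint): angle of the turntable, rad, positive counter-clockwise from above; 0 (or any whole turn) when the empty compartment is exactly centred under the chute. No end stops. Light bearing (0.03 N m friction, some damping): pushed slowly, it stops within a few degrees of where the push ends
- hub_top (a point): middle of the top of the grey hub (56 mm across, 78 mm above the bench) of the round aluminium turntable, 230 mm across, floor 18 mm and rim 55 mm above the bench. Six radial walls 52 mm high part it into six 60-degree compartments: five hold hardware (nuts, washers, bolts, bushings, blocks) fixed in place, one is empty
- spoke (a point): middle of the black end ball (18 mm across) of one of six equal steel spokes, 147 mm from the axis, 35 mm above the bench; this one stands 30 degrees counter-clockwise of the empty compartment's centre, the others every 60 degrees, each in line with a divider. Spokes are 10 mm thick, level, radial from the rim, and pass freely under the chute
- empty_compartment (a point): centre of the empty compartment's floor, 75 mm from the axis and 18 mm above the bench; turns with the turntable
- gate (a joint): opening of the chute's slide gate, m: 0 shut (a steel plate across the chute), 0.035 fully open; the ball can pass from about 0.025 on. It slides horizontally square to the chute, towards +y of axis (roughly towards the robot), and stays where it is left (about 1.5 N of friction)
- gate_grip (a point): grip point of the gate's black upright handle, 166 mm from the axis along the chute and (shut) 60 mm to its side (+y of axis), 119 mm above the bench; moves with the gate. Handle: 12 mm along the chute, 20 mm along the slide, from 82 to 134 mm above the bench, nothing beside it but the gate's own plate, towards the chute
- ball_center (a point): centre of the steel ball, 26 mm across, about 70 g, waiting in the chute behind the gate, 100 mm above the bench
- grease: bystander: white jar of grease with black cap, 60 mm across, 85 mm tall, standing near the chute; not to be disturbed. Origin at its underside or on its length
- spanner: bystander: steel spanner lying on the bench in front of the robot; not to be disturbed. Origin at its underside or on its length
- driver: bystander: screwdriver lying on the bench, to the right; not to be disturbed. Origin at its underside or on its length
- bitbox: bystander: flat black box 110 x 70 x 35 mm, to the right; not to be disturbed. Origin at its underside or on its length
- oilcan: bystander: orange bottle 56 mm across, 150 mm tall, to the right; not to be disturbed. Origin at its underside or on its length
- coupling: bystander: dark steel pipe coupling, 48 mm across, 40 mm tall, to the left; not to be disturbed. Origin at its underside or on its length
- mallet: bystander: hammer lying on the bench, far right; not to be disturbed. Origin at its underside or on its length

How it is judged:
By the outcome, as a careful person would: the job done as asked, in the order asked, and still so for the second after the job is handed in, with the robot touching nothing.
It also fails if it takes over 61 s, if anything falls off the work surface, if the arm or the gripper's body presses on something with over 40 N, if the wrist force passes 120 N, or if a joint passes its speed limit or range.

## Robot

A 6-joint arm with a two-finger parallel gripper is mounted at the origin on the work surface. World frame = base frame: x ahead of the robot, y to its left, z up, the work surface at z = 0. Lengths are in m, angles in rad, forces in N, time in s.
With the tool pointing down it reaches from about 0.275 to 0.725 m from the base axis. Payload 5.6 kg.
Tool frame: the origin (TCP) lies midway between the tips of the shut fingers; the grasp point (between the pads) lies 19 mm behind it (robot.hold_point_z is the z of the grasp point in the tool frame, in m); z points along the fingers, y is the direction in which the jaws open and shut (so a half turn about z gives the same grasp; the last joint's range is limited). The gripper opens to 85 mm and grips with 20 to 120 N. Pads are 22 mm wide; open, the fingers measure 114 mm over their backs; the gripper's body (76 mm by 85 mm) begins 54 mm behind the grasp point. The pads swing forward as they close: fully open they stand 13 mm farther back than shut.
Start: joints at [1.39, 0.255, 0.108, 0, -1.424, -0.285], TCP at [0.247, 0.491, 0.231] pointing down, gripper open.
Joint ranges: [-2.95, 2.95], [-1.21, 1.97], [-1.09, 1.5], [-2.87, 1.71], [-2.94, -0.07], [-3.05, 3.05]. Speed limits (rad/s): [2.57, 2.57, 3.14, 3.14, 3.14, 3.14].

## Interface

Orientations are given as a unit quaternion [w, x, y, z].
In Python, from bench import robot, cams gives the robot as it stands.
- The arm moves only by the tool step_arm, never from a script. Its argument "targets" is one flat list of numbers, 7 for each row, row after row: the finger opening in mm, from 0 to 85.4, then the shift along the tool's x, y, z in mm, then the turn, a rotation vector about the tool's x, y, z in rad. In form: [jaw, tx, ty, tz, wx, wy, wz, jaw, tx, ty, tz, wx, wy, wz, ...]. A call has 1 to 10 rows; each row is the pose to reach, as a shift and turn from the pose commanded when the call began, along the tool's axes at that moment; what a row does not reach only later rows make up. A row lasts 1/10 s, in which the tool goes at most 50 mm and 8.59 degrees, less where a joint would pass 70% of its speed; a pose out of reach is approached as far as the arm can. A call with a gripper value outside its range is refused whole. The fingers move at their own pace and stop on an object; "newtons" is the grip in N (left out, the last holds). Time passes only in rows, so rows that repeat a pose let the fingers close. It gives the time, the measured TCP pose, the force and the opening at its end, in the units of the state.
- robot.sense(): the state, without advancing time (a new reading comes with each control period).
- cams.get_image(name): name is "scene" or "top"; returns a dict with "color" (400x640x3 uint8, red, green, blue), "camera_matrix" (3x3 intrinsics, pixels), "distortion" ([k1, k2, p1, p2, k3] as OpenCV has them; the pictures are not rectified), "R" (3x3) and "t" (3): a world point X has camera coordinates R X + t. Camera axes: x right, y down, z forward; pixel columns grow to the right and rows downward; lengths in m; the calibration is good to about 2 mm. A picture is of the moment at which its call begins. There is no depth.
- robot.job_done(): hands the job in, once; it reports no verdict.
Trained networks look in the newest picture that a camera, given by its name, has taken for a name from the list of things; names that differ only in an ending like _2 or _b are one class to them, and where a whole thing is asked for, a point or a joint stands for the part that bears it (a point fixed in the world has none). Each returns a list of dicts, best first, with "score" (0 to 1); they miss things now and then, are a little off and sometimes report something else, mostly with a low value. They report only what shows in the picture. A call takes as long as a camera call.
- cams.search_frame(target, camera): "location" ([x, y, z] in m, in world coordinates, good to about 4 mm: the middle of the surface that is visible of it).
- cams.landmark_of(target, camera): "location" ([x, y, z] in m, in world coordinates, good to about 4 mm: a listed point, or the origin of a listed thing).
The state is a dict: "clock": time; "joint_positions": joint angles; "qvel": joint speeds; "tau": joint torques, N m; "ee_pos": TCP position; "tool_rot": TCP orientation; "contact_force": force on the tool from outside, world axes, zero at the start; "torque": the same for the moment, N m; "finger_gap": opening from 0.0 (shut) to 1.0 (fully open).
Only numpy, scipy, OpenCV 4.12 (cv2) and the standard library are available. Lean on these libraries where they do the work, as an engineer would, in place of code of your own. Each camera call takes 0.05 s, during which the arm holds its last target.

## Working session

There is one attempt and no reset: what is moved stays moved. The work goes in short steps, Python scripts to look and compute and a tool call to move; the robot and the scene stay as the last step left them, time stands still between calls to the robot, and variables do not carry over. Pictures are saved under pics/ and viewed, and the job is handed in when it is done.

Besides the shell and the picture viewer there is one more tool, called after "Call:" by a JSON object that holds its "api" and its "payload". step_arm: Moves the arm, as the interface text tells. Its arguments: {"type":"object","properties":{"targets":{"type":"array","items":{"type":"number"}},"newtons":{"type":"number"}},"required":["targets"]}

```bash
ls; mkdir -p pics; python3 - <<'E'
from bench import robot,cams
import cv2
for c in("scene","top"):
    d=cams.get_image(c); cv2.imwrite(f"pics/{c}0.png",d["color"][:,:,::-1])
for n in ["axis","chute_rear","mouth","hub_top","spoke","empty_compartment","gate_grip","ball_center","grease","coupling","spanner"]:
    for c in("scene","top"):
        print(n,c,[(([round(float(v),3) for v in r["location"]]),round(r["score"],2)) for r in cams.landmark_of(n,c)[:3]])
s=robot.sense();print(s, robot.hold_point_z)
E
```

```text
pics
axis scene [([0.567, 0.02, -0.001], 0.56)]
axis top [([0.571, 0.018, -0.001], 0.91), ([0.571, 0.017, 0.079], 0.67)]
chute_rear scene [([0.618, 0.262, 0.104], 0.6)]
chute_rear top [([0.615, 0.264, 0.105], 0.71)]
mouth scene [([0.58, 0.086, 0.068], 0.86)]
mouth top [([0.582, 0.096, 0.064], 0.85)]
hub_top scene []
hub_top top [([0.57, 0.019, 0.082], 0.82), ([0.43, -0.553, 0.005], 0.28)]
spoke scene [([0.58, -0.128, 0.036], 0.96)]
spoke top [([0.581, -0.126, 0.036], 0.69), ([0.433, -0.556, 0.004], 0.29)]
empty_compartment scene [([0.534, -0.047, 0.017], 0.69)]
empty_compartment top [([0.538, -0.049, 0.018], 0.58)]
gate_grip scene [([0.543, 0.192, 0.119], 0.75), ([0.565, 0.018, 0.077], 0.61)]
gate_grip top [([0.543, 0.194, 0.122], 0.46)]
ball_center scene [([0.608, 0.195, 0.101], 0.45), ([0.332, -0.201, 0.001], 0.23)]
ball_center top [([0.604, 0.193, 0.097], 0.57)]
grease scene [([0.683, 0.222, -0.005], 0.94)]
grease top [([0.684, 0.225, 0.001], 0.84), ([0.576, -0.126, 0.037], 0.33)]
coupling scene [([0.313, 0.304, 0.003], 0.6)]
coupling top [([0.313, 0.308, -0.001], 0.7), ([0.617, -0.438, -0.0], 0.57)]
spanner scene [([0.329, -0.2, -0.002], 0.88)]
spanner top [([0.328, -0.202, -0.001], 0.76)]
{'clock': 1.2, 'joint_positions': array([ 1.38959586e+00,  2.55115191e-01,  1.08217303e-01, -2.89895452e-05,
       -1.42390157e+00, -2.84617254e-01]), 'qvel': array([-6.81632369e-05,  5.84772151e-04,  7.75169010e-04, -1.79069502e-04,
       -5.38447560e-04, -1.89633704e-03]), 'tau': array([ 5.22522168e-04, -3.86403465e+01,  2.38072354e+01,  5.36807612e+00,
       -5.19487385e-04,  9.92862795e-06]), 'ee_pos': array([0.24699217, 0.49141867, 0.23127757]), 'tool_rot': array([ 2.30323414e-06,  9.72998632e-01, -2.30810881e-01, -1.42386533e-05]), 'contact_force': array([ 0.43638773, -0.05646111,  0.37309256]), 'torque': array([-0.01404725, -0.02911841, -0.03592318]), 'finger_gap': 1.0037451668528596} -0.0187
```

View pics/scene0.png

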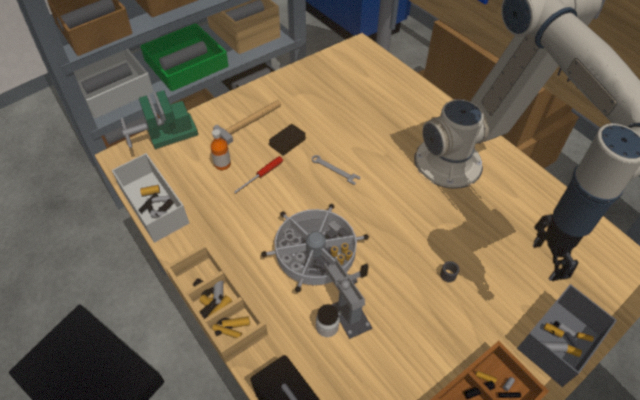

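View pics/top0.png

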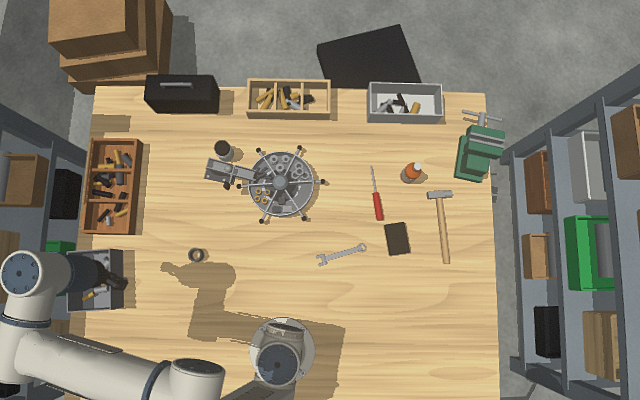

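```bash
python3 - <<'E'
import cv2
a=cv2.imread("pics/top0.png")[130:240,190:340];cv2.imwrite("pics/t0z.png",cv2.resize(a,None,fx=5,fy=5,interpolation=cv2.INTER_CUBIC))
a=cv2.imread("pics/scene0.png")[190:350,250:390];cv2.imwrite("pics/s0z.png",cv2.resize(a,None,fx=3.7,fy=3.7,interpolation=cv2.INTER_CUBIC))
E
```

```text
(no output)
```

View pics/t0z.png

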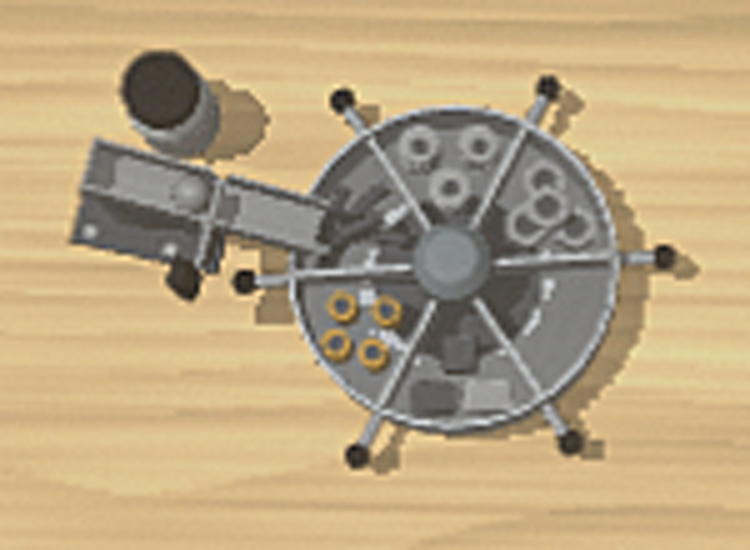

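View pics/s0z.png

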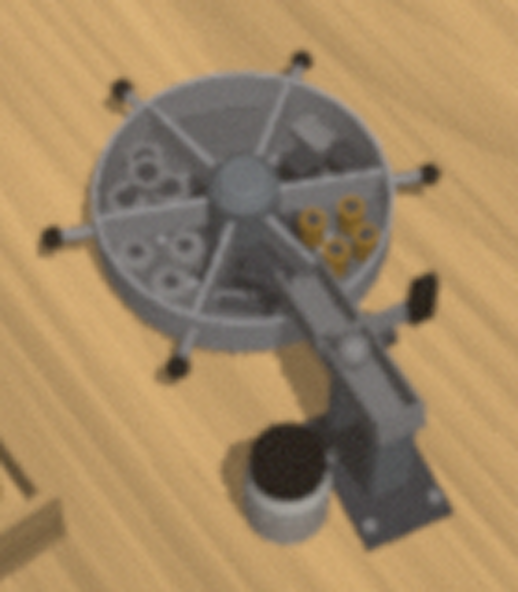

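```bash
cat > h.py <<'E'
import numpy as np, cv2
from scipy.spatial.transform import Rotation as Rn
from scipy.optimize import least_squares
from bench import robot,cams
AX=np.array([.5695,.0185]); CH=79.4
def ray(d,uv,z):
    p=cv2.undistortPoints(np.array([[uv]],float),np.array(d["camera_matrix"]),np.array(d["distortion"]))[0,0]
    R=np.array(d["R"]);t=np.array(d["t"]);o=-R.T@t;v=R.T@np.array([p[0],p[1],1]);return o+v*(z-o[2])/v[2]
def proj(d,X):
    return cv2.projectPoints(np.array(X,float).reshape(-1,3),cv2.Rodrigues(np.array(d["R"]))[0],np.array(d["t"]),np.array(d["camera_matrix"]),np.array(d["distortion"]))[0][:,0]
def balls(cam,phi0,save=None):
    """phi0 deg: approx angle of one spoke. returns ball positions found near expected"""
    d=cams.get_image(cam);im=d["color"].astype(float);out=[]
    if save: cv2.imwrite(save,d["color"][:,:,::-1])
    g=im.max(2)
    for k in range(6):
        a=np.radians(phi0+60*k);X=[AX[0]+.147*np.cos(a),AX[1]+.147*np.sin(a),.035]
        u,v=proj(d,[X])[0]
        yy,xx=np.mgrid[int(v)-9:int(v)+11,int(u)-9:int(u)+11]
        P=g[int(v)-9:int(v)+11,int(u)-9:int(u)+11]
        m=(P<50).astype(np.uint8);n,L,S,C=cv2.connectedComponentsWithStats(m)
        best=None
        for i in range(1,n):
            if S[i,4]>=6:
                c=C[i]+[int(u)-9,int(v)-9];e=np.hypot(*(c-[u,v]))
                if best is None or e<best[0]: best=(e,c,S[i,4])
        if best: 
            p=ray(d,best[1],.035);r=p[:2]-AX
            out.append((k,best[2],p[:2],np.hypot(*r),(np.degrees(np.arctan2(r[1],r[0]))-60*k-phi0+180)%360-180+phi0))
    return out
def rows(path,s=None):
    """path: list of (x,y,z,yaw_deg) -> tool shifts"""
    s=s or robot.sense();q=s["tool_rot"];R=Rn.from_quat([q[1],q[2],q[3],q[0]])
    p0=s["ee_pos"];xa=R.as_matrix()[:,0];y0=np.degrees(np.arctan2(xa[1],xa[0]))
    print("pose",np.round(p0,4),"yaw",round(y0,2),"t",s["clock"],"F",np.round(s["contact_force"],1),"gap",round(s["finger_gap"]*85.4,1),"j",np.round(s["joint_positions"],2))
    for x,y,z,w in path:
        dw=(w-y0+180)%360-180
        T=Rn.from_matrix(np.column_stack([[np.cos(np.radians(w)),np.sin(np.radians(w)),0],[np.sin(np.radians(w)),-np.cos(np.radians(w)),0],[0,0,-1]]))
        print(np.round(R.as_matrix().T@(np.array([x,y,z])-p0)*1000,1), np.round((R.inv()*T).as_rotvec(),3), round(dw,1))
E
python3 - <<'E'
from h import *
for c in("top","scene"):
    print(c)
    for b in balls(c,-86.5): print(b[0],b[1],np.round(b[2],4),round(b[3],4),round(b[4],2))
a=np.radians(-86.5);rows([(AX[0]+.148*np.cos(a),AX[1]+.148*np.sin(a),.13,-86.5)])
E
```

```text
top
scene
2 6 [0.6918 0.1017] 0.1479 -85.77
pose [0.247  0.4914 0.2313] yaw -26.69 t 1.3 F [ 0.1  0.8 -0.1] gap 85.3 j [ 1.39  0.26  0.11 -0.   -1.42 -0.28]
[575.  405.6 101.3] [0.    0.    1.044] -59.8
```

```bash
sed -i 's/P<50/P<TH[cam]/; s/^AX=/TH=dict(top=80,scene=80)\nAX=/' h.py; python3 - <<'E'
from h import *
for c in("top","scene"):
    B=balls(c,-86.5);P=np.array([b[2] for b in B])
    for b in B: print(b[0],b[1],np.round(b[2],4),round(b[3],4),round(b[4],2))
    def f(q): 
        a=np.radians([q[2]+60*b[0] for b in B]);return (P-np.column_stack([q[0]+.147*np.cos(a),q[1]+.147*np.sin(a)])).ravel()
    r=least_squares(f,[*AX,-86.5],x_scale=[.01,.01,1]);print(c,np.round(r.x,4),np.abs(r.fun).max())
E
```

```text
0 14 [ 0.5814 -0.1285] 0.1475 -85.37
1 11 [ 0.703  -0.0445] 0.1476 -85.24
2 14 [0.6916 0.1034] 0.1488 -85.19
3 17 [0.5575 0.1652] 0.1472 -85.32
4 14 [0.4369 0.0825] 0.1472 -85.76
5 15 [ 0.4482 -0.0655] 0.1475 -85.3
top [ 5.69800e-01  1.88000e-02 -8.53635e+01] 0.0010869023056862825
0 10 [ 0.5825 -0.1298] 0.1489 -85.0
1 16 [ 0.7038 -0.0441] 0.1482 -85.0
2 21 [0.691  0.1014] 0.1471 -85.71
3 9 [0.5687 0.1843] 0.1658 -89.72
4 13 [0.4371 0.0811] 0.1465 -85.28
5 7 [ 0.4478 -0.066 ] 0.1482 -85.23
scene [ 5.71800e-01  2.11000e-02 -8.60629e+01] 0.01650503547594473
```

```bash
sed -i 's/AX=np.array.*/AX=np.array([.5698,.0188]); CH=79.0/' h.py; python3 - <<'E'
from h import *
d=cv2.imread("pics/top0.png");I=cams.get_image("top")
x0,y0,s=200,145,10
Z=cv2.resize(I["color"][y0:y0+50,x0:x0+75][:,:,::-1],None,fx=s,fy=s,interpolation=cv2.INTER_CUBIC)
for CHd,col in((77,(0,0,255)),(79,(0,255,0)),(81,(255,0,0))):
    c,sn=np.cos(np.radians(CHd)),np.sin(np.radians(CHd))
    def W(x,y,z): return [AX[0]+c*x-sn*y,AX[1]+sn*x+c*y,z]
    for y in(-.018,.018):
        p=proj(I,[W(.095-.005,y,.066+.0213),W(.250-.005,y,.105+.0213)])
        p=((p-[x0,y0]+.5)*s).astype(int);cv2.line(Z,tuple(map(int,p[0])),tuple(map(int,p[1])),col,1)
cv2.imwrite("pics/ov1.png",Z)
E
```

```text
(no output)
```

View pics/ov1.png

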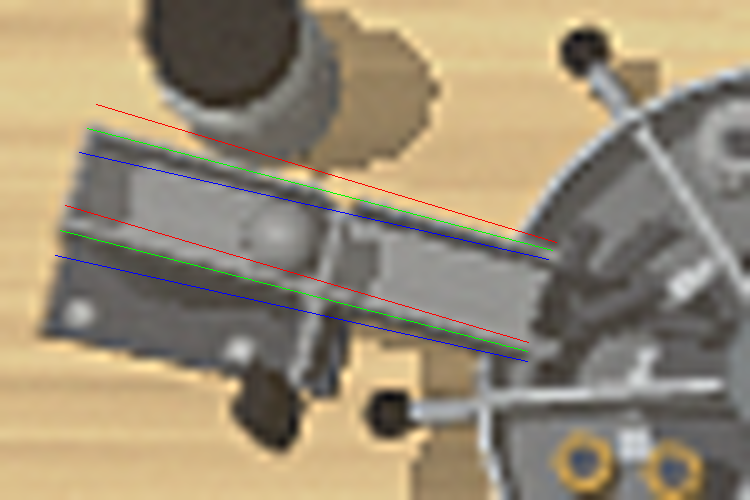

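```bash
python3 - <<'E'
from h import *
a=np.radians(-85.35);rows([(AX[0]+.148*np.cos(a),AX[1]+.148*np.sin(a),.16,-85.35)])
E
```

```text
pose [0.247  0.4914 0.2313] yaw -26.69 t 1.45 F [-0.3  0.3  0. ] gap 85.4 j [ 1.39  0.26  0.11 -0.   -1.42 -0.28]
[577.7 403.7  71.3] [-0.     0.     1.024] -58.7
```

Call:
{"api": "step_arm", "payload": {"targets": [45,578,404,71,0,0,1.024,45,578,404,71,0,0,1.024,45,578,404,71,0,0,1.024,45,578,404,71,0,0,1.024,45,578,404,71,0,0,1.024,45,578,404,71,0,0,1.024,45,578,404,71,0,0,1.024,45,578,404,71,0,0,1.024,45,578,404,71,0,0,1.024,45,578,404,71,0,0,1.024]}}

```text
clock: 2.45
ee_pos: [0.484, 0.0517, 0.1814]
tool_rot: [-0.0, 0.735, -0.678, 0.0]
contact_force: [1.0, 1.3, 0.3]
finger_gap: 0.523
```

```bash
python3 - <<'E'
from h import *
a=np.radians(-85.35);rows([(AX[0]+.148*np.cos(a),AX[1]+.148*np.sin(a),.16,-85.35)])
E
```

```text
pose [0.484  0.0517 0.1814] yaw -85.35 t 2.45 F [1.  1.3 0.3] gap 44.7 j [ 0.43  0.15 -0.15  0.   -1.27 -0.35]
[187.8 -82.8  21.4] [-0.001  0.     0.   ] -0.0
```

Call:
{"api": "step_arm", "payload": {"targets": [45,180,-79,15,0,0,0,45,180,-79,15,0,0,0,45,180,-79,15,0,0,0,45,180,-79,15,0,0,0,45,180,-79,15,0,0,0,45,180,-79,15,0,0,0,45,180,-79,15,0,0,0]}}

```text
clock: 3.15
ee_pos: [0.5764, -0.1188, 0.1663]
tool_rot: [-0.0, 0.735, -0.678, -0.0]
contact_force: [0.1, 0.2, 0.3]
finger_gap: 0.527
```

```bash
python3 - <<'E'
from h import *
a=np.radians(-85.35);rows([(AX[0]+.149*np.cos(a),AX[1]+.149*np.sin(a),.018,-85.35)])
E
```

```text
pose [ 0.5764 -0.1188  0.1663] yaw -85.33 t 3.15 F [0.1 0.2 0.3] gap 45.0 j [ 0.06  0.36  0.08 -0.   -1.3   0.02]
[ 11.3  -4.5 148.3] [-0.  0.  0.] -0.0
```

Call:
{"api": "step_arm", "payload": {"targets": [45,11.3,-4.5,48,0,0,0,45,11.3,-4.5,95,0,0,0,45,11.3,-4.5,130,0,0,0,45,11.3,-4.5,148,0,0,0,45,11.3,-4.5,148,0,0,0,12,11.3,-4.5,148,0,0,0,12,11.3,-4.5,148,0,0,0,12,11.3,-4.5,148,0,0,0,12,11.3,-4.5,148,0,0,0], "newtons": 20}}

```text
clock: 4.05
ee_pos: [0.5835, -0.1298, 0.0204]
tool_rot: [-0.002, 0.735, -0.678, 0.001]
contact_force: [-0.4, 3.4, 6.2]
finger_gap: 0.197
```

```bash
python3 - <<'E'
from h import *
rows([(AX[0]+.149*np.cos(a),AX[1]+.149*np.sin(a),.018,np.degrees(a)) for a in np.radians(-85.35-np.arange(0,61,6))])
cv2.imwrite("pics/s1.png",cv2.resize(cams.get_image("scene")["color"][170:370,230:430,::-1],None,fx=3,fy=3))
E
```

```text
pose [ 0.5835 -0.1298  0.0204] yaw -85.33 t 4.05 F [-0.4  3.4  6.2] gap 16.8 j [ 0.04  0.49 -0.11 -0.   -0.97  0.04]
[-0.2  1.7  2.3] [-0.004 -0.     0.   ] -0.0
[-1.1 17.2  2.3] [-0.004  0.     0.105] -6.0
[-3.5 32.6  2.2] [-0.004  0.     0.21 ] -12.0
[-7.5 47.7  2.2] [-0.004  0.001  0.315] -18.0
[-13.1  62.3   2.1] [-0.004  0.001  0.419] -24.0
[-20.2  76.2   2. ] [-0.004  0.001  0.524] -30.0
[-28.7  89.2   2. ] [-0.004  0.001  0.629] -36.0
[-38.5 101.3   1.9] [-0.004  0.001  0.733] -42.0
[-49.6 112.4   1.9] [-0.004  0.002  0.838] -48.0
[-61.7 122.2   1.8] [-0.004  0.002  0.943] -54.0
[-74.8 130.7   1.8] [-0.004  0.002  1.048] -60.0
```

View pics/s1.png

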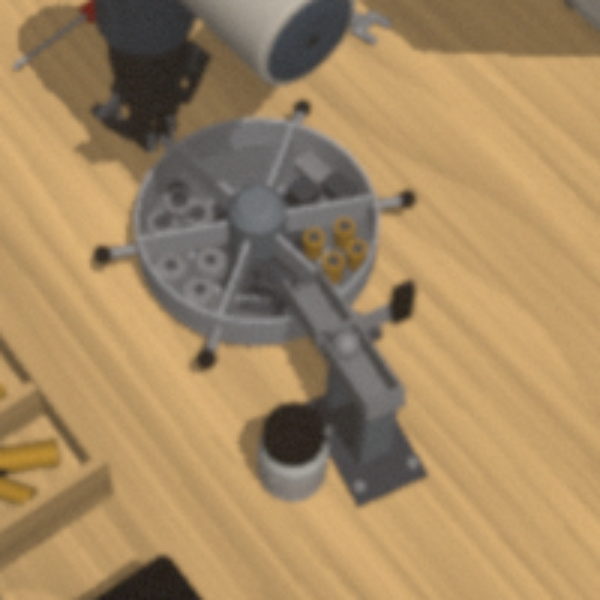

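Call:
{"api": "step_arm", "payload": {"targets": [12,-0.8,15.6,0,0,0,0.105,12,-3.3,31,0,0,0,0.209,12,-7.3,46,0,0,0,0.314,12,-12.9,60.6,0,0,0,0.419,12,-20,74.5,0,0,0,0.524,12,-28.5,87.6,0,0,0,0.628,12,-38.3,99.7,0,0,0,0.733,12,-49.3,110.7,0,0,0,0.838,12,-61.4,120.5,0,0,0,0.942,12,-74.5,129,0,0,0,1.047]}}

```text
clock: 5.1
ee_pos: [0.4472, -0.0674, 0.0202]
tool_rot: [0.0, -0.296, 0.955, -0.001]
contact_force: [-3.7, -3.5, 13.2]
finger_gap: 0.186
```

```bash
python3 - <<'E'
from h import *
rows([(AX[0]+.149*np.cos(a),AX[1]+.149*np.sin(a),.018,np.degrees(a)) for a in np.radians(-145.35-np.arange(0,61,60))])
cv2.imwrite("pics/s2.png",cv2.resize(cams.get_image("scene")["color"][170:370,230:430,::-1],None,fx=3,fy=3))
E
```

```text
pose [ 0.4472 -0.0674  0.0202] yaw -145.56 t 5.1 F [-3.7 -3.5 13.2] gap 15.9 j [ 0.2   0.25 -0.49  0.   -0.83 -1.17]
[-0.9  1.2  2.2] [-0.002 -0.    -0.004] 0.2
[-74.9 130.5   1.9] [-2.000e-03  1.000e-03  1.044e+00] -59.8
```

View pics/s2.png

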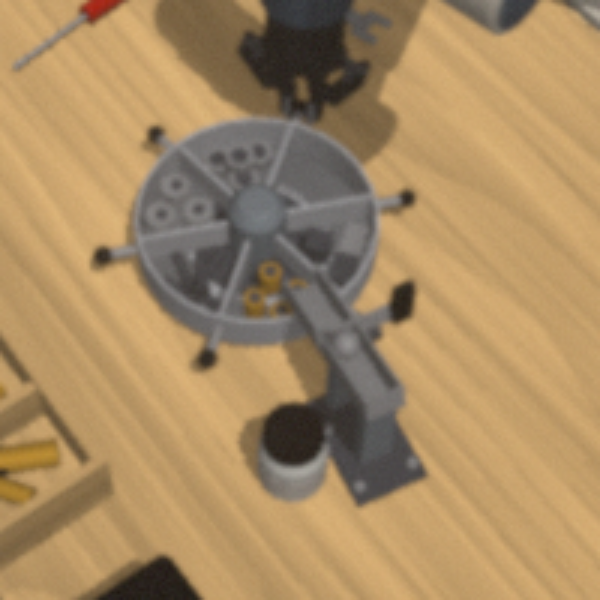

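Call:
{"api": "step_arm", "payload": {"targets": [20,0,0,3,0,0,0,17,-0.8,15.6,4,0,0,0.105,17,-3.3,31,4,0,0,0.209,17,-7.3,46,4,0,0,0.314,17,-12.9,60.6,4,0,0,0.419,17,-20,74.5,4,0,0,0.524,17,-28.5,87.6,4,0,0,0.628,17,-38.3,99.7,4,0,0,0.733,17,-55.6,115.7,4,0,0,0.89,17,-74.5,129,4,0,0,1.047]}}

```text
clock: 6.15
ee_pos: [0.4363, 0.0829, 0.0152]
tool_rot: [0.001, 0.215, 0.977, 0.001]
contact_force: [4.6, -3.9, 1.7]
finger_gap: 0.202
```

```bash
python3 - <<'E'
from h import *
rows([(AX[0]+.149*np.cos(a),AX[1]+.149*np.sin(a),.016,np.degrees(a)) for a in np.radians(-205.35-np.arange(0,61,60))])
cv2.imwrite("pics/s3.png",cv2.resize(cams.get_image("scene")["color"][170:370,230:430,::-1],None,fx=3,fy=3))
E
```

```text
pose [0.4363 0.0829 0.0152] yaw 155.14 t 6.15 F [ 4.6 -3.9  1.7] gap 17.3 j [ 0.54  0.24 -0.52  0.   -0.81 -2.55]
[ 1.  -0.8 -0.8] [0.002 0.002 0.009] -0.5
[-74.6 127.6  -0.5] [2.000e-03 1.000e-03 1.056e+00] -60.5
```

View pics/s3.png

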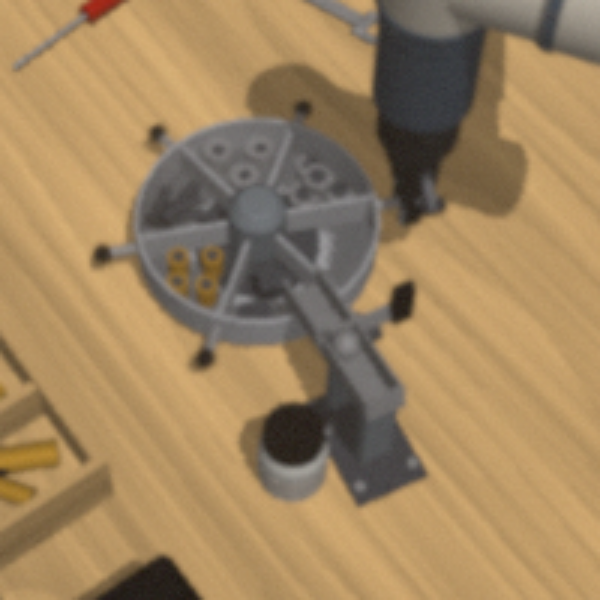

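Call:
{"api": "step_arm", "payload": {"targets": [45,0,0,0,0,0,0,45,0,0,0,0,0,0,45,0,0,-40,0,0,0,45,0,0,-85,0,0,0,45,0,0,-100,0,0,0,45,0,0,-100,0,0,0]}}

```text
clock: 6.8
ee_pos: [0.4368, 0.082, 0.1169]
tool_rot: [0.002, 0.212, 0.977, 0.002]
contact_force: [0.6, -0.3, -0.5]
finger_gap: 0.525
```

```bash
python3 - <<'E'
from h import *
def fit(c,phi0):
    B=balls(c,phi0)
    for b in B: print(c,b[0],b[1],np.round(b[2],4),round(b[3],4),round(b[4],2))
fit("scene",-145.35);fit("top",-145.35)
a=np.radians(-145.35);rows([(AX[0]+.149*np.cos(a),AX[1]+.149*np.sin(a),.1,-145.35)])
E
```

```text
scene 0 21 [ 0.4465 -0.0628] 0.1479 -146.51
scene 1 12 [ 0.5794 -0.1287] 0.1478 -146.28
scene 2 16 [ 0.702  -0.0469] 0.1476 -146.43
scene 3 19 [0.6925 0.098 ] 0.146 -147.15
scene 4 10 [0.5686 0.1853] 0.1665 -149.59
scene 5 15 [0.4388 0.084 ] 0.1464 -146.46
top 0 17 [ 0.4464 -0.0618] 0.1474 -146.84
top 1 14 [ 0.5778 -0.1285] 0.1475 -146.89
top 2 13 [ 0.7015 -0.0476] 0.1475 -146.77
top 3 14 [0.6933 0.1009] 0.1483 -146.37
top 4 14 [0.5289 0.1718] 0.1584 -135.03
top 5 158 [0.4428 0.0826] 0.1421 -146.67
pose [0.4348 0.0814 0.1138] yaw 155.46 t 6.9 F [ 0.2 -0.1 -1.1] gap 44.9 j [ 0.54  0.12 -0.37 -0.   -1.08 -2.54]
[ -72.5 -128.8   13.8] [ 0.    -0.    -1.033] 59.2
```

```bash
python3 - <<'E'
from h import *
a=np.radians(-146.7);rows([(AX[0]+.149*np.cos(a),AX[1]+.149*np.sin(a),.1,-146.7)])
E
```

```text
pose [0.4348 0.0814 0.1138] yaw 155.46 t 6.9 F [ 0.2 -0.1 -1.1] gap 44.9 j [ 0.54  0.12 -0.37 -0.   -1.08 -2.54]
[ -69.5 -127.    13.8] [ 0.   -0.   -1.01] 57.8
```

Call:
{"api": "step_arm", "payload": {"targets": [45,-69.5,-127,14,0,0,-1.01,45,-69.5,-127,14,0,0,-1.01,45,-69.5,-127,14,0,0,-1.01,45,-69.5,-127,14,0,0,-1.01,45,-69.5,-127,14,0,0,-1.01,45,-69.5,-127,14,0,0,-1.01,45,-69.5,-127,14,0,0,-1.01,45,-69.5,-127,14,0,0,-1.01,45,-69.5,-127,14,0,0,-1.01]}}

```text
clock: 7.8
ee_pos: [0.4445, -0.0628, 0.0987]
tool_rot: [-0.002, -0.287, 0.958, 0.0]
contact_force: [-0.5, 0.1, -0.4]
finger_gap: 0.527
```

```bash
python3 - <<'E'
from h import *
a=np.radians(-146.7);rows([(AX[0]+.149*np.cos(a),AX[1]+.149*np.sin(a),.015,-146.7)])
E
```

```text
pose [ 0.4445 -0.0628  0.0987] yaw -146.67 t 7.8 F [-0.5  0.1 -0.4] gap 45.0 j [ 0.21  0.15 -0.38 -0.   -1.04 -1.2 ]
[-0.8 -0.7 83.7] [ 0.002 -0.003  0.001] -0.0
```

Descend and close gently on the ball end (jaw 16).

Call:
{"api": "step_arm", "payload": {"targets": [45,-0.5,-0.5,45,0,0,0,45,-0.5,-0.5,75,0,0,0,45,-0.5,-0.5,84,0,0,0,30,-0.5,-0.5,84,0,0,0,17,-0.5,-0.5,84,0,0,0,17,-0.5,-0.5,84,0,0,0,17,-0.5,-0.5,84,0,0,0]}}

```text
clock: 8.5
ee_pos: [0.4472, -0.0624, 0.0172]
tool_rot: [0.001, -0.287, 0.958, -0.0]
contact_force: [-0.2, -0.1, 0.2]
finger_gap: 0.203
```

```bash
python3 - <<'E'
from h import *
rows([(AX[0]+.149*np.cos(a),AX[1]+.149*np.sin(a),.015,np.degrees(a)) for a in np.radians(-146.7-np.arange(0,45,11.0375))])
th=np.radians(44.15)*np.array([.1,.22,.34,.46,.58,.7,.82,.92,1]);print(np.round(np.c_[-149*(1-np.cos(th)),149*np.sin(th),th],3))
E
```

```text
pose [ 0.4472 -0.0624  0.0172] yaw -146.67 t 8.5 F [-0.2 -0.1  0.2] gap 17.3 j [ 0.21  0.25 -0.5   0.   -0.82 -1.2 ]
[1.9 0.6 2.1] [-0.001  0.002  0.001] -0.0
[-0.9 29.1  2.1] [-0.001  0.002  0.193] -11.1
[-9.  56.6  2.1] [-0.     0.002  0.386] -22.1
[-22.3  81.9   2.1] [-0.     0.002  0.579] -33.1
[-40.2 104.3   2.1] [-0.     0.002  0.771] -44.2
[[-4.42000e-01  1.14700e+01  7.70000e-02]
 [-2.13600e+00  2.51380e+01  1.70000e-01]
 [-5.08400e+00  3.85920e+01  2.62000e-01]
 [-9.26300e+00  5.17150e+01  3.54000e-01]
 [-1.46350e+01  6.43970e+01  4.47000e-01]
 [-2.11550e+01  7.65290e+01  5.39000e-01]
 [-2.87680e+01  8.80070e+01  6.32000e-01]
 [-3.58990e+01  9.70010e+01  7.09000e-01]
 [-4.20900e+01  1.03784e+02  7.71000e-01]]
```

Call:
{"api": "step_arm", "payload": {"targets": [16,0.5,11.8,2,0,0,0.077,16,-1,25.5,2,0,0,0.17,16,-3.7,39,2,0,0,0.262,16,-7.8,52.1,2,0,0,0.354,16,-13,64.8,2,0,0,0.447,16,-19.5,76.9,2,0,0,0.539,16,-27,88.4,2,0,0,0.632,16,-34,97.4,2,0,0,0.709,16,-40.2,104.3,2,0,0,0.771,16,-40.2,104.3,2,0,0,0.771]}}

```text
clock: 9.5
ee_pos: [0.4256, 0.0484, 0.0169]
tool_rot: [0.003, 0.094, 0.996, 0.001]
contact_force: [-2.3, 0.7, 13.3]
finger_gap: 0.192
```

```bash
python3 - <<'E'
from h import *
B=balls("scene",-190.85)
for b in B: print(b[0],b[1],np.round(b[2],4),round(b[3],4),round(b[4],2))
B=balls("top",-190.85)
for b in B: print(b[0],b[1],np.round(b[2],4),round(b[3],4),round(b[4],2))
a=np.radians(-190.85);rows([(AX[0]+.149*np.cos(a),AX[1]+.149*np.sin(a),.015,-190.85)])
E
```

```text
0 221 [0.4137 0.0427] 0.158 -188.71
1 17 [ 0.4706 -0.0936] 0.1498 -191.43
2 11 [ 0.6174 -0.1212] 0.1479 -191.23
3 18 [ 0.714  -0.0102] 0.1471 -191.37
4 22 [0.6682 0.127 ] 0.1462 -192.26
5 81 [0.514  0.1627] 0.1543 -188.81
0 91 [0.42   0.0346] 0.1506 -186.01
1 14 [ 0.4722 -0.0921] 0.1477 -191.34
2 12 [ 0.6159 -0.1208] 0.147 -191.71
3 13 [ 0.7144 -0.0102] 0.1475 -191.32
4 15 [0.6671 0.1287] 0.1468 -191.52
5 13 [0.5237 0.1599] 0.1484 -191.9
pose [0.4255 0.0479 0.0169] yaw 169.26 t 9.6 F [-2.4  0.6 13. ] gap 16.6 j [ 0.48  0.21 -0.56  0.   -0.8  -2.24]
[ 1.8 -1.4  1.9] [0.003 0.006 0.002] -0.1
```

Call:
{"api": "step_arm", "payload": {"targets": [17,0,-1.5,0,0,0,0,17,0,-1.5,0,0,0,0,19,0,-1.5,0,0,0,0,25,0,-1.5,0,0,0,0,45,0,-1.5,0,0,0,0,45,0,-1.5,-30,0,0,0,45,0,-1.5,-75,0,0,0,45,0,-1.5,-120,0,0,0,45,0,-1.5,-155,0,0,0,45,0,-1.5,-155,0,0,0]}}

```text
clock: 10.6
ee_pos: [0.4255, 0.046, 0.1743]
tool_rot: [0.005, 0.094, 0.996, 0.002]
contact_force: [1.1, 0.2, -0.8]
finger_gap: 0.525
```

```bash
python3 - <<'E'
from h import *
for c in ("top","scene"):
  for b in balls(c,-190.85,f"pics/{c}5.png"): print(c,b[0],b[1],np.round(b[2],4),round(b[3],4),round(b[4],2))
  for n in ("gate_grip","empty_compartment","spoke"): print([(np.round(r["location"],3),round(r["score"],2)) for r in cams.landmark_of(n,c)[:2]])
c,s=np.cos(np.radians(79.1)),np.sin(np.radians(79.1))
W=lambda x,y:(AX[0]+c*x-s*y,AX[1]+s*x+c*y)
print(W(.166,.06))
rows([(*W(.166,.06),.17,169.1),(*W(.166,.06),.102,169.1),(*W(.166,.095),.102,169.1)])
E
```

```text
top 0 135 [0.4359 0.0456] 0.1365 -191.33
top 1 14 [ 0.473  -0.0931] 0.1479 -190.86
top 2 13 [ 0.6185 -0.1204] 0.1475 -190.7
top 3 13 [ 0.7156 -0.0087] 0.1483 -190.7
top 4 14 [0.6655 0.1308] 0.1473 -190.51
top 5 20 [0.5218 0.1288] 0.12 -186.42
[(array([ 0.33 , -0.199,  0.001]), 0.43), (array([0.539, 0.19 , 0.124]), 0.39)]
[(array([0.583, 0.091, 0.013]), 0.78)]
[]
scene 0 10 [0.425  0.0458] 0.1473 -190.57
scene 1 13 [ 0.4712 -0.0955] 0.1509 -190.79
scene 2 12 [ 0.6197 -0.1208] 0.1482 -190.32
scene 3 16 [ 0.7143 -0.0091] 0.1472 -190.91
scene 4 22 [0.666  0.1286] 0.146 -191.22
scene 5 80 [0.5141 0.1628] 0.1544 -188.87
[(array([0.542, 0.191, 0.116]), 0.68)]
[(array([0.582, 0.095, 0.018]), 0.67)]
[(array([0.522, 0.159, 0.035]), 0.71)]
(np.float64(0.5422723207745354), np.float64(0.19315087288700314))
pose [0.422  0.045  0.1682] yaw 169.16 t 11.0 F [ 0.4  0.4 -0.6] gap 44.9 j [ 0.48  0.04 -0.31 -0.   -1.22 -2.24]
[-90.3 168.1  -2.2] [-0.001 -0.002  0.001] -0.1
[-90.4 168.2  65.8] [-0.001 -0.002  0.001] -0.1
[-55.4 168.3  65.9] [-0.001 -0.002  0.001] -0.1
```

View pics/scene5.png

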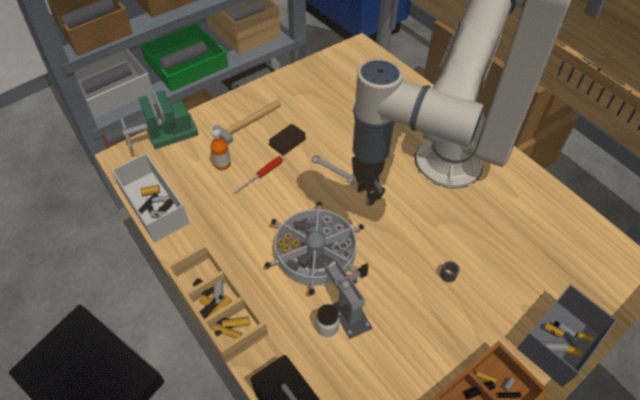

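Call:
{"api": "step_arm", "payload": {"targets": [45,-90,168,-2,0,0,0,45,-90,168,-2,0,0,0,45,-90,168,-2,0,0,0,45,-90,168,-2,0,0,0,45,-90,168,-2,0,0,0,45,-90,168,-2,0,0,0]}}

```text
clock: 11.6
ee_pos: [0.5424, 0.1937, 0.1696]
tool_rot: [-0.001, 0.094, 0.996, -0.001]
contact_force: [0.6, 0.6, 0.4]
finger_gap: 0.524
```

```bash
python3 - <<'E'
from h import *
d=cams.get_image("scene");cv2.imwrite("pics/s6.png",cv2.resize(d["color"][170:370,230:430,::-1],None,fx=3,fy=3))
rows([(.5423,.1932,.102,169.1)])
E
```

```text
pose [0.5421 0.1931 0.1702] yaw 169.17 t 11.65 F [-0.8  0.4 -0.4] gap 44.9 j [ 0.61  0.33  0.06 -0.   -1.3  -2.37]
[-0.3  0.3 68.2] [-0.001 -0.001  0.001] -0.1
```

View pics/s6.png

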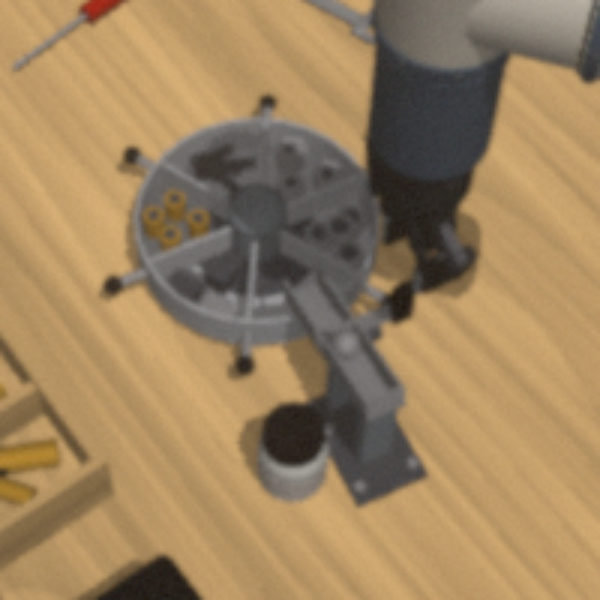

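Call:
{"api": "step_arm", "payload": {"targets": [45,-0.3,0.3,25,0,0,0,45,-0.3,0.3,50,0,0,0,45,-0.3,0.3,68,0,0,0,45,-0.3,0.3,68,0,0,0,25,-0.3,0.3,68,0,0,0,10,-0.3,0.3,68,0,0,0,10,-0.3,0.3,68,0,0,0,10,-0.3,0.3,68,0,0,0,10,-0.3,0.3,68,0,0,0], "newtons": 25}}

```text
clock: 12.55
ee_pos: [0.5435, 0.1934, 0.1049]
tool_rot: [0.001, 0.095, 0.996, 0.0]
contact_force: [-2.5, -1.4, 6.1]
finger_gap: 0.135
```

```bash
python3 - <<'E'
from h import *
d=cams.get_image("scene");cv2.imwrite("pics/s7.png",cv2.resize(d["color"][170:370,230:430,::-1],None,fx=3,fy=3))
rows([(.5423,.1932,.102,169.1)])
E
```

```text
pose [0.5435 0.1934 0.1049] yaw 169.15 t 12.6 F [-2.3 -2.2  6.9] gap 11.4 j [ 0.61  0.37 -0.05  0.   -1.14 -2.37]
[ 1.1 -0.4  2.9] [0.001 0.002 0.001] -0.1
```

View pics/s7.png

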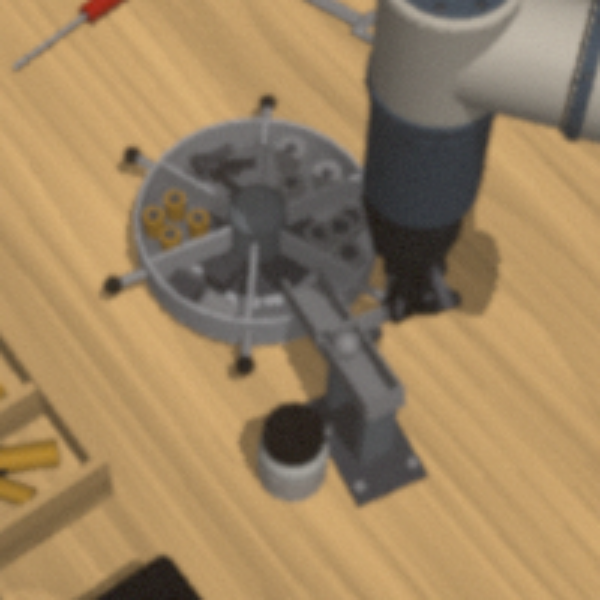

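Call:
{"api": "step_arm", "payload": {"targets": [10,4,0,0,0,0,0,10,9,0,0,0,0,0,10,14,0,0,0,0,0,10,19,0,0,0,0,0,10,24,0,0,0,0,0,10,29,0,0,0,0,0,10,33,0,0,0,0,0,10,35,0,0,0,0,0,10,35,0,0,0,0,0,10,35,0,0,0,0,0]}}

```text
clock: 13.6
ee_pos: [0.5093, 0.2004, 0.1049]
tool_rot: [0.001, 0.094, 0.996, 0.001]
contact_force: [-1.4, -1.0, 7.0]
finger_gap: 0.135
```

```bash
python3 - <<'E'
from h import *
d=cams.get_image("scene");cv2.imwrite("pics/s8.png",cv2.resize(d["color"][170:370,230:430,::-1],None,fx=3,fy=3))
rows([(.5423,.1932,.102,169.1)])
for c in ("scene","top"): print([(np.round(r["location"],3),round(r["score"],2)) for r in cams.landmark_of("ball_center",c)[:2]])
E
```

```text
pose [0.5093 0.2004 0.1049] yaw 169.17 t 13.65 F [-1.3 -1.5  6.9] gap 11.2 j [ 0.66  0.32 -0.13  0.   -1.11 -2.42]
[-33.7  -0.9   3. ] [0.002 0.003 0.001] -0.1
[(array([0.581, 0.059, 0.026]), 0.46)]
[(array([0.606, 0.194, 0.099]), 0.53)]
```

View pics/s8.png

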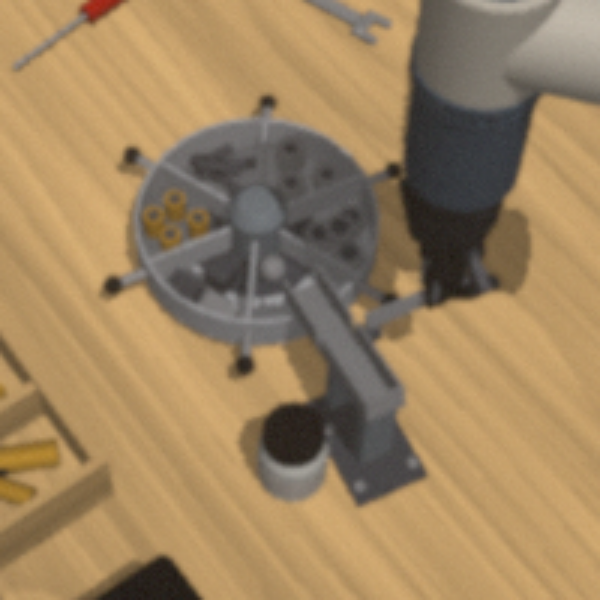

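The ball shows inside the compartment near the hub at crop pixel (275,265), and the chute is empty. Next I push the gate shut.

Call:
{"api": "step_arm", "payload": {"targets": [10,-5,0,0,0,0,0,10,-10,0,0,0,0,0,10,-15,0,0,0,0,0,10,-20,0,0,0,0,0,10,-25,0,0,0,0,0,10,-30,0,0,0,0,0,10,-34,0,0,0,0,0,10,-36,0,0,0,0,0,10,-37,0,0,0,0,0,10,-37,0,0,0,0,0]}}

```text
clock: 14.75
ee_pos: [0.5435, 0.1934, 0.1049]
tool_rot: [-0.001, 0.095, 0.996, 0.0]
contact_force: [-9.5, -0.5, 12.3]
finger_gap: 0.137
```

```bash
python3 - <<'E'
from h import *
rows([(.5423,.1932,.102,169.1)])
E
```

```text
pose [0.5435 0.1934 0.1049] yaw 169.15 t 14.75 F [-9.5 -0.5 12.3] gap 11.7 j [ 0.61  0.38 -0.05 -0.   -1.15 -2.37]
[ 1.2 -0.4  2.9] [ 0.    -0.001  0.001] -0.0
```

Call:
{"api": "step_arm", "payload": {"targets": [20,0,0,0,0,0,0,45,0,0,0,0,0,0,45,0,0,0,0,0,0,45,0,0,-30,0,0,0,45,0,0,-60,0,0,0,45,0,0,-90,0,0,0,45,60,0,-110,0,0,0,45,105,0,-110,0,0,0,45,150,0,-110,0,0,0,45,150,0,-110,0,0,0]}}

```text
clock: 15.75
ee_pos: [0.3936, 0.2217, 0.2137]
tool_rot: [-0.0, 0.093, 0.996, 0.001]
contact_force: [1.1, -0.3, 1.5]
finger_gap: 0.532
```

```bash
python3 - <<'E'
from h import *
rows([])
for c in ("top","scene"):
  for b in balls(c,-190.85,f"pics/{c}9.png"): print(c,b[0],b[1],round(b[3],4),round(b[4],2))
  for n in ("gate_grip","empty_compartment","ball_center"): print(n,[(np.round(r["location"],3),round(r["score"],2)) for r in cams.landmark_of(n,c)[:2]])
a=cv2.imread("pics/scene9.png")[170:370,230:430];b=cv2.imread("pics/top9.png")[120:240,190:340]
cv2.imwrite("pics/c9.png",np.hstack([cv2.resize(a,(400,400)),cv2.resize(b,(400,400))]))
E
```

```text
pose [0.3936 0.2217 0.2137] yaw 169.35 t 15.75 F [ 1.1 -0.3  1.5] gap 45.4 j [ 0.86  0.07 -0.17 -0.   -1.34 -2.62]
top 0 17 0.1474 -190.71
top 1 14 0.1479 -190.86
top 2 13 0.1475 -190.7
top 3 13 0.1483 -190.7
top 4 14 0.1473 -190.51
top 5 16 0.1474 -190.43
gate_grip [(array([0.54 , 0.19 , 0.123]), 0.4)]
empty_compartment [(array([0.586, 0.094, 0.012]), 0.78), (array([0.569, 0.017, 0.082]), 0.64)]
ball_center [(array([0.582, 0.055, 0.022]), 0.52)]
scene 0 21 0.1473 -190.39
scene 1 7 0.1493 -190.5
scene 2 12 0.1482 -190.32
scene 3 17 0.1474 -190.75
scene 4 22 0.146 -191.22
scene 5 78 0.1542 -188.85
gate_grip [(array([0.54 , 0.19 , 0.117]), 0.66)]
empty_compartment [(array([0.582, 0.089, 0.019]), 0.73)]
ball_center [(array([0.583, 0.06 , 0.024]), 0.64)]
```

View pics/c9.png

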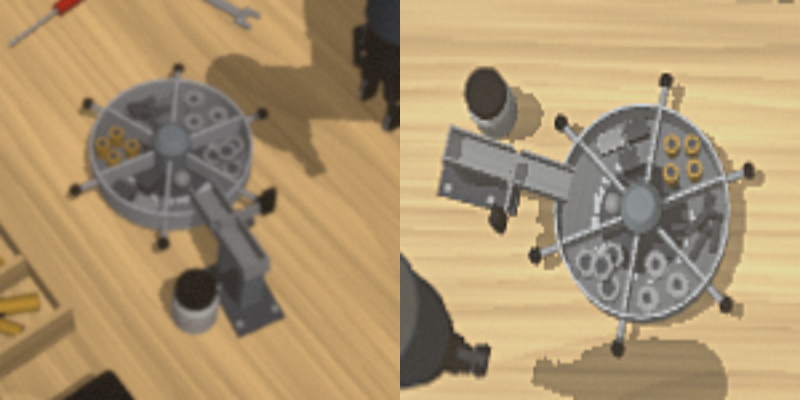

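```bash
python3 -c "
from bench import robot
print(robot.job_done())"
```

```text
the job is handed in; nothing more can be done
None
```

The ball is in the formerly empty compartment, which sits centred under the chute. The gate is shut again, and I handed the job in at about 16 s on the clock.

I turned the table about 165° clockwise from above in two gripped strokes on its spoke balls. I then drew the gate open 35 mm by its handle, saw the ball drop in, pushed the gate back to its stop and backed the arm off.

What the last checks showed:
- **Turntable:** the spoke balls put it within about 0.5° of centred. The chute's direction itself is known only to about 0.5°. The networks' estimate of the compartment centre scattered by 1–2° more.
- **Ball:** both cameras show it in the compartment under the chute, resting near the hub, and the chute is empty.
- **Gate:** the gripper came back to the exact pose at which it first held the shut handle, pressing at about 9.5 N against the stop. The networks place the handle within about 4 mm of shut, which is their own accuracy.
- **Forces and surroundings:** the highest force I read was about 15 N. The grease jar, the only bystander near the work, looks unmoved in the last pictures. I did not measure the other bystanders again, but the arm did not go near them.

One spoke ball in the scene camera read about 2° off in the last check. Its dark patch was far too large to be the ball alone, so I set that reading aside.

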